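Free the worn conveyor roller with the fork and lay it in the repairs tray

ROBOT

A 6-joint arm with a two-finger parallel gripper is mounted at the origin on the work surface. World frame = base frame: x ahead of the robot, y to its left, z up, the work surface at z = 0. Lengths are in m, angles in rad, forces in N, time in s.
With the tool pointing down it reaches from about 0.325 to 0.775 m from the base axis. Payload 5.5 kg.
Tool frame: the origin (TCP) lies at the very end of the fingers, on their centre line; the grasp point (between the pads) lies 19 mm behind it; z points along the fingers, y is the direction in which the jaws open and shut (so a half turn about z gives the same grasp; the last joint's range is limited). The gripper opens to 85 mm and grips with 20 to 120 N. Pads are 22 mm wide; open, the fingers measure 114 mm over their backs; the gripper's body (76 mm by 85 mm) begins 54 mm behind the grasp point. The pads swing forward as they close: fully open they stand 13 mm farther back than shut.
Start: joints at [-0.057, 0.091, 1.231, -0, 1.82, -0.057], TCP at [0.6, -0, 0.231] pointing down, gripper open.
Joint ranges: [-2.87, 2.87], [-0.86, 2.18], [0.17, 2.46], [-1.51, 4.65], [0.06, 2.69], [-2.65, 2.65]. Speed limits (rad/s): [2.57, 2.57, 3.01, 3.14, 3.14, 3.14].

INTERFACE

Orientations are given as a unit quaternion [w, x, y, z].
In Python, from rig import arm, optics, ticket gives the robot as it stands. The module is installed in compiled form; this text tells all that it offers.
- The arm moves only by the tool apply_moves, never from a script. Its argument "motion" is a list of rows, each a list of 5 numbers: the gripper command: -1 is shut, 1 is fully open, values between are in proportion, then the shift along the tool's x, y, z as a fraction of full scale, then the turn about the tool's z as a fraction of full scale. A call has 1 to 12 rows; each row is the pose to reach, as a shift and turn from the pose commanded when the call began, along the tool's axes at that moment; what a row does not reach only later rows make up. Full scale, the value 1, is 0.75 m for a shift and 30 degrees for a turn. A row lasts 1/8 s, in which the tool goes at most 62.5 mm and 10.7 degrees, less where a joint would pass 70% of its speed; a pose out of reach is approached as far as the arm can. A call with a number of a shift or a turn outside -1 to 1 is refused whole. A call with a gripper value outside its range is refused whole. The fingers move at their own pace and stop on an object; the grip force is fixed at half the most. Time passes only in rows, so rows that repeat a pose let the fingers close. It gives the time, the measured TCP pose, the force and the opening at its end, in the units of the state.
- arm.get_obs(): the state, without advancing time (a new reading comes with each control period).
- optics.snapshot(name): name is "scene" or "side" or "wrist"; returns a dict with "frame" (384x512x3 uint8, red, green, blue), "depth" (384x512 float32, m along the optical axis (not along the pixel's ray), 0 where there is no reading), "fov_y" (degrees; the focal length in pixels is half the picture's height over the tangent of half this angle, whatever the lens; pixels are square), "cx", "cy" (the principal point, pixels), "rvec" (rotation vector, rad) and "tvec" (3), from world to camera coordinates, as OpenCV has them; the wrist camera has in their place "mount" (4x4, takes a point from camera to tool coordinates, whose origin is the TCP and whose axes are the flange's). Camera axes: x right, y down, z forward; pixel columns grow to the right and rows downward; lengths in m; the calibration is good to about 2 mm. The wrist camera is an equidistant fisheye: a pixel r from the principal point sees the ray r / f radians off the axis. A picture is of the moment at which its call begins: read the wrist's pose just before it.
- ticket.hand_in(): hands the job in, once; it reports no verdict.
The state is a dict: "clock": time; "joints": joint angles; "qvel": joint speeds; "effort": joint torques, N m; "tool_pos": TCP position; "tcp_rot": TCP orientation; "contact_force": force on the tool from outside, world axes, zero at the start; "torque": the same for the moment, N m; "gripper_width": finger opening in m.
Only numpy, scipy, OpenCV 4.12 (cv2) and the standard library are available. Lean on these libraries where they do the work, as an engineer would, in place of code of your own. Each camera call takes 0.05 s, during which the arm holds its last target.

TASK

The orange roller in the small conveyor bed is worn out. Take the red-handled fork from its stand, set its two tines astride that roller's spring bar and push the yellow collar back, away from the roller, until the roller's end pops up; then put the fork back in its stand as it was, lift the roller out and lay it down (do not drop it) in the blue tray, lengthways between the two white ribs. Leave the grey roller latched in its place, do not touch the spring bars with the gripper, and do not push the other things on the bench about.

Things in the scene. Friction and masses are not known exactly. Their poses are not given: they have to be found in the camera images.
- bed: fixed grey and blue roller bed, base 190 (x) x 222 (y) x 12 mm. Origin on the bench midway between the stations, z up. Rollers lie along its y: near station x = -45 mm, far one x = +45 mm; middles at y = -35 mm, 55 mm up when latched. Stubs lie in 14 mm slots, open at the top, in blue rails at y = -98 and +28 mm, 92 mm high. Spring bars at the +y end; lugs at y = 91 to 101 mm, 86 mm high
- bar_a: spring bar at the near (bed x = -45 mm) station: steel rod 8 mm thick along the bed's y, yellow collar 26 mm across. Origin on its axis, mid-neck, 64.5 mm up; at rest y = +52 mm in the bed's frame. Along y from it: bare neck -6 to +12 mm (fork goes astride here), collar +12 to +17. Slides 18 mm to bed +y; spring 3 to 7.5 N plus up to 3 N rubbing; 14 mm frees the roller; springs back
- bar_b: spring bar at the far (bed x = +45 mm) station: steel rod 8 mm thick along the bed's y, yellow collar 26 mm across. Origin on its axis, mid-neck, 64.5 mm up; at rest y = +52 mm in the bed's frame. Along y from it: bare neck -6 to +12 mm (fork goes astride here), collar +12 to +17. Slides 18 mm to bed +y; spring 3 to 7.5 N plus up to 3 N rubbing; 14 mm frees the roller; springs back
- worn_mid (a point): middle of the worn orange roller, on its axis; at either station. y axis: along the roller towards the spring bar (it may spin about it). Drum 36 mm across, 110 long; steel stubs 10 x 22 mm at both ends; 0.2 to 0.42 kg. Once its bar is pushed back a spring lifts the bar end 20 mm (tilt 0.16 rad, middle up 8 mm), and it stays up when the bar springs back. Then loose: lift 60 mm or more to clear the rails
- sound_mid (a point): middle of the grey roller (same size, sound) in the other station; axes likewise. It stays latched
- fork_grip (a point): middle of the fork's handle, a red block with black bands, 56 (x) x 26 (y) x 50 mm high, z up. Below: steel shank and two tines, tips 91 mm below this point, slot between them 14 mm wide in x, 38 deep, open downwards; tines 10 (x) x 8 mm (y). A bar passes through along the fork's y. 0.15 kg. In the stand the handle rests on the stand's top, this point 100 mm up, fork x along stand x
- stand: fixed green fork stand: upright pocket open at the top, 60 x 34 mm outside, 44 (x) x 18 mm (y) inside, top 75 mm above the bench, on a dark base 85 x 65 mm. Origin on the bench at its middle, z up
- tray: fixed blue open tray, 210 (x) x 130 mm (y), walls 5 mm thick, 24 high, floor 5 mm. Origin on the bench under its middle. White ribs along x, 150 mm long, at y = -20.5 and +20.5 mm, 35 mm apart between faces, tops 13 mm above the bench; the roller rests between them, middle 23 mm above the bench. On one side of the bed, fork stand on the other
- carton_a: bystander: small taped cardboard carton 80 x 140 x 60 mm high, beyond the roller bed; origin under its middle
- carton_b: bystander: cardboard carton 100 x 120 x 70 mm high, beyond the tray; origin under its middle
- tape: bystander: roll of clear tape lying flat, 100 mm across, 48 mm high; origin under its middle
- bottle: bystander: white bottle, 60 mm across, 200 mm high, near the fork stand; origin under its middle
- pot: bystander: empty black pot 72 mm across, 90 mm high, near the fork stand; origin under its middle
- driver: bystander: yellow-handled screwdriver 190 mm long, lying at the back of the bench; origin under its middle
There are look-alikes about, which are no part of the job. There is more than one size of the tray; the one meant has the size given above.

How it is judged:
On the way, in this order (a step that is already met when the one before it is completed fails the run):
1. the orange roller's bar end has popped up while the fork bears on its spring bar (z of worn_mid in the frame of bed above 0.0605 m and (contact force between fork and bar_a above 0.5 N or contact force between fork and bar_b above 0.5 N)), for 0.05 s.
2. the orange roller has been set down between the ribs of the tray, still in the gripper (x of worn_mid in the frame of tray between -0.035 and 0.035 m and y of worn_mid in the frame of tray between -0.012 and 0.012 m and z of worn_mid in the frame of tray below 0.036 m and contact force between the fingers and worn above 0.5 N), for 0.05 s.
At the end, for the whole second after the job is handed in: orange roller at rest between the tray's ribs (middle within 35 mm lengthways, 10 mm sideways of the tray's, under 29 mm high, within 0.12 rad of the ribs); fork at rest upright in its stand (handle within 14 mm of its middle, 96 to 104 mm high, tilt under 0.1 rad); grey roller still latched (x of worn_mid in the frame of tray between -0.035 and 0.035 m and y of worn_mid in the frame of tray between -0.01 and 0.01 m and z of worn_mid in the frame of tray below 0.029 m and angle between the y axis of worn_mid and the x axis of tray, either way round below 0.12 rad and linear speed of each of worn, fork below 0.03 m/s and z of fork_grip in the frame of stand between 0.096 and 0.104 m and horizontal distance between fork_grip and stand below 0.014 m and angle between fork_grip's own z axis and vertical below 0.1 rad and angle between the x axis of fork_grip and the x axis of stand, either way round below 0.35 rad and distance of sound_mid from where it was at the start of the episode below 0.006 m); the robot touches nothing.
It fails at once if the grey roller is disturbed (more than 6 mm) (distance of sound_mid from where it was at the start of the episode above 0.006 m).
It fails at once if the gripper touches a spring bar (contact force between any of the fingers, the arm and bar_a above 1 N or contact force between any of the fingers, the arm and bar_b above 1 N).
It fails at once if a bystander is pushed more than 25 mm (distance of any of carton_a, carton_b, tape, bottle, pot, driver from where it was at the start of the episode above 0.025 m).
It also fails if it takes over 62 s, if anything falls off the work surface, if the arm or the gripper's body presses on something with over 40 N, if the wrist force passes 120 N, or if a joint passes its speed limit or range.

## Working session

There is one attempt and no reset: what is moved stays moved. The work goes in short steps, Python scripts to look and compute and a tool call to move; the robot and the scene stay as the last step left them, time stands still between calls to the robot, and variables do not carry over. Pictures are saved under pics/ and viewed, and the job is handed in when it is done.

Besides the shell and the picture viewer there is one more tool, called after "Emit:" in YAML: its name, and indented under it one key for each argument. apply_moves: Moves the arm, as the interface text tells. Shift numbers are shares of 0.75 m and turn numbers shares of 30 degrees, none past 1 either way. Its arguments: {"type":"object","properties":{"motion":{"type":"array","items":{"type":"array","items":{"type":"number"}}}},"required":["motion"]}

```bash
mkdir -p pics
cat > h.py <<'E'
import numpy as np, cv2
from scipy.spatial.transform import Rotation as R
from rig import arm, optics, ticket
def snap(n,tag):
    o=arm.get_obs(); s=optics.snapshot(n); s['obs']=o
    cv2.imwrite(f'pics/{tag}.png',s['frame'][:,:,::-1]); np.savez(f'pics/{tag}.npz',**{k:v for k,v in s.items() if k!='obs'},tool_pos=o['tool_pos'],tcp_rot=o['tcp_rot'])
    return s
def load(tag): return dict(np.load(f'pics/{tag}.npz'))
def foc(s): return s['frame'].shape[0]/2/np.tan(np.radians(float(s['fov_y']))/2)
def cloud(s):
    f=foc(s);h,w=s['depth'].shape
    v,u=np.mgrid[:h,:w].astype(float); z=s['depth'].astype(float)
    if 'rvec' in s:
        p=np.stack([(u-s['cx'])/f*z,(v-s['cy'])/f*z,z],-1)
        Rm=cv2.Rodrigues(np.array(s['rvec'],float))[0]
        P=(p-np.array(s['tvec']).reshape(3))@Rm
    else:
        dx,dy=u-s['cx'],v-s['cy'];r=np.hypot(dx,dy)+1e-9;th=r/f
        t=np.tan(th)*z
        p=np.stack([dx/r*t,dy/r*t,z],-1)
        M=np.array(s['mount']); q=np.array(s['tcp_rot']); 
        p=p@M[:3,:3].T+M[:3,3]
        P=p@R.from_quat(q[[1,2,3,0]]).as_matrix().T+np.array(s['tool_pos'])
    P[z<=0]=np.nan
    return P
E
python3 - <<'E'
from h import *
print(arm.get_obs())
for n in ['scene','side','wrist']:
    s=snap(n,n+'0'); print(n,s['fov_y'],s['cx'],s['cy'],s.get('rvec'),s.get('tvec'),s.get('mount'))
E
```

```text
{'clock': 0.0, 'joints': array([-5.67444302e-02,  9.18852266e-02,  1.23190198e+00,  3.15191280e-05,
        1.81981325e+00, -5.67033652e-02]), 'qvel': array([-0.00045805,  0.00063589,  0.00027316, -0.00019436, -0.00109051,
       -0.00161968]), 'effort': array([ 1.92109423e-03, -4.58737707e+01, -4.18019521e+01,  2.08830479e-04,
        1.19483890e-02, -1.60596358e-05]), 'tool_pos': array([ 5.99710349e-01, -1.55763307e-06,  2.30126004e-01]), 'tcp_rot': array([-7.59142043e-04,  7.07118208e-01,  7.07094642e-01, -6.57081788e-04]), 'contact_force': array([ 0.42590885, -0.25265032,  0.5665234 ]), 'torque': array([ 0.01300122, -0.02898024, -0.017002  ]), 'gripper_width': 0.0853554489924623}
scene 47.16526767647239 256.707437753873 196.42951146042049 [ 1.59285088  2.16076461 -0.70262136] [ 0.17444387 -0.33367981  1.65275359] None
side 52.07098518086134 259.78663195078434 198.07188331028934 [ 2.24892522 -0.80936734  0.35426704] [-0.41739243  0.30089293  1.06979636] None
wrist 65.70646984690485 257.20083420933264 187.931081426329 None None [[ 7.61279054e-04 -9.52011093e-01 -3.06062574e-01  7.78081364e-02]
 [ 9.99999710e-01  7.24673415e-04  2.33225851e-04 -3.78327732e-04]
 [-2.38186001e-07 -3.06062663e-01  9.52011369e-01 -1.43768896e-01]
 [ 0.00000000e+00  0.00000000e+00  0.00000000e+00  1.00000000e+00]]
```

View pics/scene0.png

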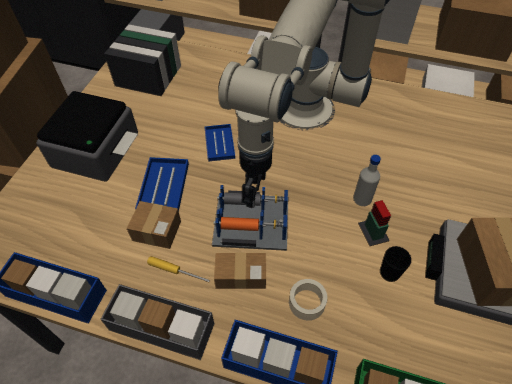

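View pics/side0.png

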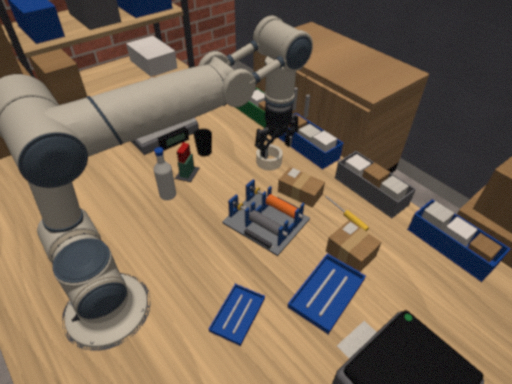

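View pics/wrist0.png

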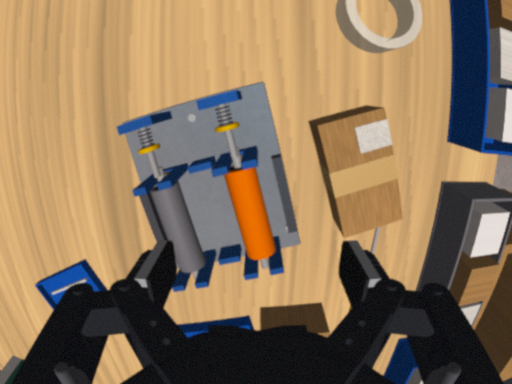

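The scene image shows the bed at about (252,218), with the orange roller at (240,224) in the far station and the grey one nearer the robot. The red fork is in its green stand at (378,218). There are two blue ribbed trays: a large one at (163,190) and a small look-alike at (220,142). Other look-alikes are the blue and green bins at the front edge and the black pot. Next I'll measure.

```bash
cat > m.py <<'E'
from h import *
def rect(P,m,name):
    q=P[m]; q=q[~np.isnan(q[:,0])]
    if len(q)<8: print(name,'few',len(q));return
    lo,hi=np.percentile(q[:,2],[2,98])
    r=cv2.minAreaRect((q[:,:2]*1000).astype(np.float32))
    print(name,len(q),'rect c',np.round(r[0],1),'sz',np.round(r[1],1),'ang',round(r[2],1),'z',np.round([lo*1000,hi*1000]),'med',np.round(np.median(q,0)*1000,1))
    return q
def hsv(s): return cv2.cvtColor(s['frame'],cv2.COLOR_RGB2HSV)
def comps(m,mn=30):
    n,l,st,c=cv2.connectedComponentsWithStats(m.astype(np.uint8)); return [(l==i) for i in range(1,n) if st[i,4]>=mn],
E
python3 - <<'E'
from m import *
for t in ['scene0','side0','wrist0']:
    s=load(t);P=cloud(s);H=hsv(s);h,S,V=H[...,0],H[...,1],H[...,2]
    print(t)
    cols=dict(orange=(h>4)&(h<14)&(S>200)&(V>120),red=((h<4)|(h>174))&(S>150)&(V>80),blue=(h>105)&(h<125)&(S>150)&(V>60),green=(h>65)&(h<95)&(S>80)&(V>40),yellow=(h>18)&(h<28)&(S>180)&(V>120))
    for k,m in cols.items():
        m=m&(P[...,2]>-.05)&(P[...,0]<1.0)&(abs(P[...,1])<.7)
        for c in comps(m,12)[0]:
            v,u=np.nonzero(c); print('  px',int(u.mean()),int(v.mean()),end=' '); rect(P,c,k)
E
```

```text
scene0
  px 239 222 orange 258 rect c [593.3 -50.3] sz [ 31.  106.3] ang 13.6 z [60. 74.] med [596.8 -49.7  68.5]
  px 382 208 red 137 rect c [466.6 330.6] sz [54.1 26.1] ang 28.7 z [120. 128.] med [467.2 330.6 124. ]
  px 219 142 blue 643 rect c [ 264.9 -237.1] sz [157.4  89.6] ang 24.9 z [-3. 17.] med [ 261.  -238.3    2.8]
  px 375 158 blue 51 rect c [354.3 279.3] sz [22.7 21.9] ang 85.9 z [196. 202.] med [354.8 279.3 198.5]
  px 154 160 blue 30 rect c [ 423.4 -414.5] sz [37.9 74. ] ang 60.5 z [19. 27.] med [ 411.2 -417.7   22.3]
  px 164 182 blue 1329 rect c [ 490.  -346.4] sz [198.  126.7] ang 12.8 z [-1. 24.] med [ 483.8 -347.2    4.2]
  px 140 191 blue 26 rect c [ 549.2 -397.1] sz [93.7  4.6] ang 11.8 z [16. 28.] med [ 549.1 -396.9   22.7]
  px 285 195 blue 22 rect c [473.1  54.1] sz [38.1  3.2] ang 15.2 z [81. 88.] med [473.   54.3  83.6]
  px 219 210 blue 18 rect c [ 573.7 -119.3] sz [50.5  4.1] ang 16.0 z [40. 94.] med [ 563.5 -122.    44.8]
  px 261 212 blue 13 rect c [544.1   2.5] sz [52.2  3.7] ang 12.1 z [43. 94.] med [557.7   4.4  88.2]
  px 284 219 blue 31 rect c [561
[... 5824 characters left out ...]
.3  6.7] ang 14.2 z [70. 94.] med [ 533.  -128.8   91.6]
  px 179 282 blue 114 rect c [532.6 -78.1] sz [142.9  13.1] ang 64.7 z [64. 94.] med [ 504.6 -135.8   90.1]
  px 214 326 blue 554 rect c [ 571.4 -164.7] sz [348.1 112.3] ang 69.5 z [  5. 309.] med [ 530.5 -274.2   15.6]
  px 401 363 blue 865 rect c [ 784.7 -212.1] sz [ 67.8 532.7] ang 26.9 z [ 7. 81.] med [ 875.3 -378.1   40.6]
  px 13 374 green 73 rect c [ -44.6 -540.2] sz [19.2  5.8] ang 4.5 z [12. 99.] med [ -47.5 -540.8   68.3]
  px 226 127 yellow 96 rect c [567.8  46. ] sz [22.4  4.1] ang 13.0 z [70. 79.] med [568.7  46.5  76.9]
  px 147 148 yellow 82 rect c [482.   24.9] sz [20.2  4.2] ang 13.3 z [68. 80.] med [483.2  25.6  76.5]
```

Run:
```python
from m import *
for t in ['scene0','side0']:
    s=load(t);P=cloud(s)
    for x0 in np.arange(.1,.7,.1):
        m=(P[...,0]>x0)&(P[...,0]<x0+.1)&(abs(P[...,1])<.08)&(P[...,2]>.24)
        z=P[m][:,2]
        if len(z)>5: print(t,round(x0,1),np.round(np.percentile(z,[1,99]),3), len(z), np.round(np.percentile(P[m][:,1],[1,99]),3))
s=load('scene0')
cv2.imwrite('pics/forkcrop.png',cv2.resize(s['frame'][140:290,340:440,::-1],None,fx=4,fy=4,interpolation=cv2.INTER_CUBIC))
s=load('wrist0')
cv2.imwrite('pics/bedcrop.png',cv2.resize(s['frame'][70:300,110:310,::-1],None,fx=2.6,fy=2.6,interpolation=cv2.INTER_CUBIC))
```

```text
scene0 0.1 [0.51  0.546] 38 [0.072 0.08 ]
scene0 0.2 [0.517 0.577] 654 [-0.024  0.076]
scene0 0.3 [0.52  0.576] 1274 [-0.029  0.07 ]
scene0 0.4 [0.5   0.571] 2102 [-0.048  0.071]
scene0 0.5 [0.248 0.616] 606 [-0.054  0.071]
scene0 0.6 [0.294 0.615] 5168 [-0.057  0.068]
side0 0.1 [0.493 0.58 ] 3000 [-0.032  0.043]
side0 0.2 [0.492 0.579] 2531 [-0.038  0.037]
side0 0.3 [0.492 0.577] 2073 [-0.05   0.031]
side0 0.4 [0.493 0.573] 1625 [-0.058  0.063]
side0 0.5 [0.269 0.616] 4024 [-0.071  0.054]
side0 0.6 [0.249 0.617] 931 [-0.073  0.046]
```

View pics/forkcrop.png

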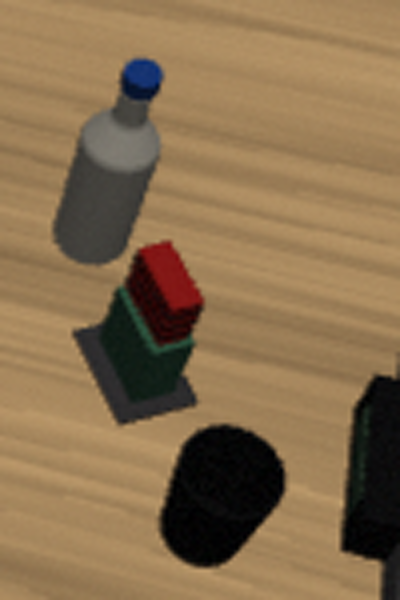

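View pics/bedcrop.png

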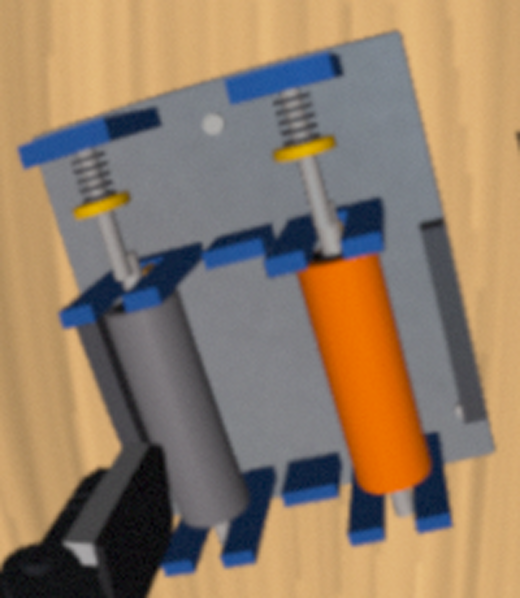

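The crops confirm my choices. The fork is the red, black-banded handle in the green stand at scene (382,208). The orange roller is at the far station, wrist (250,212), with its collar at (226,127). The tray is the large one, since the small one measures only about 150x90. Now I'll hover over the fork.

Emit:
apply_moves:
  motion:
    - [1, 0.441, -0.178, -0.01, 1]
    - [1, 0.441, -0.178, -0.01, 1]
    - [1, 0.441, -0.178, -0.01, 1]
    - [1, 0.441, -0.178, -0.01, 1]
    - [1, 0.441, -0.178, -0.01, 1]
    - [1, 0.441, -0.178, -0.01, 1]
    - [1, 0.441, -0.178, -0.01, 1]

```text
clock: 1.02
tool_pos: [0.4646, 0.3337, 0.2382]
tcp_rot: [-0.0, 0.865, 0.502, -0.0]
contact_force: [0.3, 0.2, 0.4]
gripper_width: 0.0853
```

Emit:
apply_moves:
  motion:
    - [1, 0, 0, 0, 1]
    - [1, 0, 0, 0, 1]
    - [1, 0, 0, 0, 1]
    - [1, 0, 0, 0, 1]
    - [1, 0, 0, 0, 1]

```text
clock: 1.65
tool_pos: [0.4668, 0.3302, 0.2386]
tcp_rot: [0.0, 0.966, 0.26, -0.0]
contact_force: [-0.1, 0.3, -0.5]
gripper_width: 0.0855
```

Run:
```python
from m import *
s=snap('wrist','w1'); s=load('w1');P=cloud(s);H=hsv(s);h,S,V=H[...,0],H[...,1],H[...,2]
print(s['tool_pos'],s['tcp_rot'], R.from_quat(s['tcp_rot'][[1,2,3,0]]).as_matrix().round(3))
for k,m in dict(red=((h<4)|(h>174))&(S>150)&(V>60),green=(h>65)&(h<95)&(S>80)&(V>30)).items():
  for c in comps(m,30)[0]:
    v,u=np.nonzero(c); print(u.mean(),v.mean());q=rect(P,c,k)
    if k=='red': rect(P,c&(P[...,2]>.119),'top')
    if k=='green': rect(P,c&(P[...,2]>.071),'top')
```

```text
[0.46679323 0.33016031 0.2385955 ] [ 1.19794196e-04  9.65652332e-01  2.59837521e-01 -1.47523288e-04] [[ 0.865  0.502 -0.   ]
 [ 0.502 -0.865 -0.   ]
 [-0.     0.    -1.   ]]
255.64335664335664 181.34647171010806
red 1568 rect c [458.4 330.8] sz [65.1 33.6] ang 33.5 z [119. 127.] med [467.8 331.7 125.9]
top 1537 rect c [465.3 330.4] sz [53.9 25.1] ang 33.9 z [123. 127.] med [467.4 331.4 125.9]
174.62222222222223 36.06666666666667
green 45 rect c [550.1 488.7] sz [ 1.9 16.8] ang 88.2 z [29. 50.] med [550.2 488.3  39.3]
top few 0
161.5483870967742 59.774193548387096
green 62 rect c [518.6 488.2] sz [ 1.9 25.9] ang 89.6 z [30. 52.] med [517.7 488.3  39.9]
top few 0
148.87719298245614 82.94736842105263
green 57 rect c [488.6 488.5] sz [ 2.3 18.6] ang 90.0 z [30. 54.] med [486.6 488.3  43. ]
top few 0
259.125 146.94758064516128
green 492 rect c [466.2 332.7] sz [58.5 39.1] ang 33.2 z [18. 78.] med [489.2 341.3  75.3]
top 291 rect c [467.5 330.4] sz [58.3 34.1] ang 33.5 z [72. 89.] med [486.8 334.2  76.2]
```

View pics/w1.png

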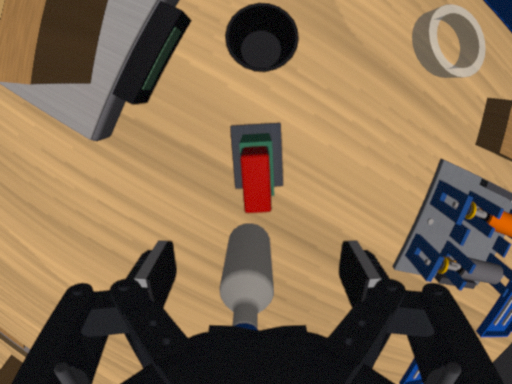

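Emit:
apply_moves:
  motion:
    - [1, 0, 0, 0.08, -0.117]
    - [1, 0, 0, 0.14, -0.117]
    - [1, 0, 0, 0.18, -0.117]
    - [1, 0, 0, 0.206, -0.117]
    - [1, 0, 0, 0.206, -0.117]
    - [1, 0, 0, 0.206, -0.117]

```text
clock: 2.45
tool_pos: [0.4673, 0.3312, 0.0861]
tcp_rot: [-0.0, 0.958, 0.288, 0.001]
contact_force: [-0.8, 0.1, 0.1]
gripper_width: 0.085
```

Emit:
apply_moves:
  motion:
    - [0, 0, 0, 0, 0]
    - [-0.4, 0, 0, 0, 0]
    - [-1, 0, 0, 0, 0]
    - [-1, 0, 0, 0, 0]
    - [-1, 0, 0, 0, 0]
    - [-1, 0, 0, 0, 0]
    - [-1, 0, 0, 0, 0]
    - [-1, 0, 0, 0, 0]

```text
clock: 3.45
tool_pos: [0.4667, 0.3309, 0.0847]
tcp_rot: [-0.0, 0.958, 0.288, 0.0]
contact_force: [-0.1, 0.4, 4.5]
gripper_width: 0.0252
```

Emit:
apply_moves:
  motion:
    - [-1, 0, 0, -0.02, 0]
    - [-1, 0, 0, -0.06, 0]
    - [-1, 0, 0, -0.12, 0]
    - [-1, 0, 0, -0.18, 0]
    - [-1, 0, 0, -0.18, 0]
    - [-1, 0, 0, -0.18, 0]

```text
clock: 4.2
tool_pos: [0.4663, 0.3306, 0.2184]
tcp_rot: [0.0, 0.958, 0.288, -0.001]
contact_force: [-0.6, -0.1, -2.2]
gripper_width: 0.0255
```

Run:
```python
from m import *
s=snap('wrist','w2'); s=snap('side','s2');print(arm.get_obs())
cv2.imwrite('pics/s2c.png',cv2.resize(s['frame'][40:240,100:320,::-1],None,fx=3,fy=3))
```

```text
{'clock': 4.3, 'joints': array([ 5.57188788e-01,  1.41313622e-02,  1.33552756e+00, -7.47530948e-06,
        1.79579520e+00,  1.54316793e+00]), 'qvel': array([ 1.67504616e-04,  2.41606593e-03,  4.65611340e-03,  9.28076120e-04,
       -1.16252202e-03, -7.32885411e-05]), 'effort': array([ 1.30867204e-02, -4.43160653e+01, -4.36104655e+01, -1.88859190e-04,
        2.11528310e-02,  6.25708799e-05]), 'tool_pos': array([0.46589439, 0.33032716, 0.21702608]), 'tcp_rot': array([ 5.08784860e-04,  9.57550807e-01,  2.88258085e-01, -1.86249153e-03]), 'contact_force': array([-0.03242892,  0.40787362, -1.72450011]), 'torque': array([ 0.07968624, -0.01696276,  0.01608555]), 'gripper_width': 0.025463456219520706}
```

View pics/w2.png

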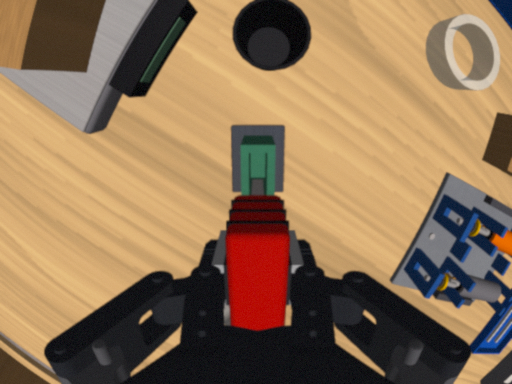

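View pics/s2c.png

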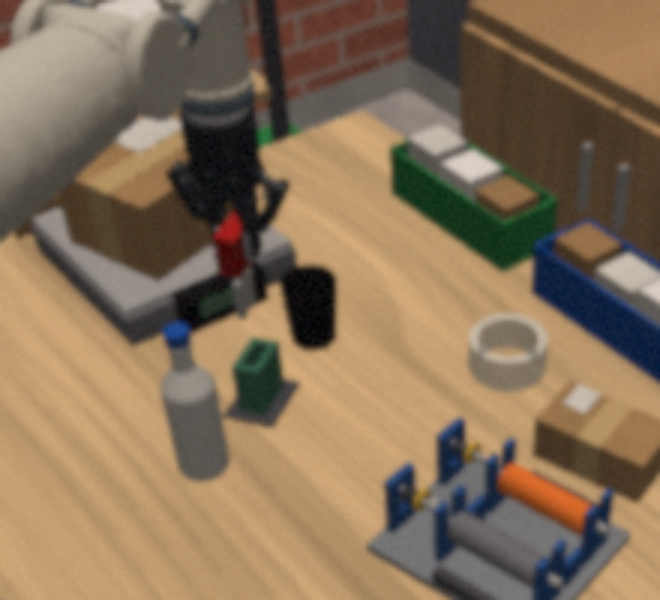

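Emit:
apply_moves:
  motion:
    - [-1, -0.04, 0.07, 0, 0.1]
    - [-1, -0.08, 0.15, 0, 0.3]
    - [-1, -0.12, 0.23, 0, 0.5]
    - [-1, -0.16, 0.31, 0, 0.663]
    - [-1, -0.18, 0.36, 0, 0.663]
    - [-1, -0.191, 0.381, 0, 0.663]
    - [-1, -0.191, 0.381, 0, 0.663]
    - [-1, -0.191, 0.381, 0, 0.663]

```text
clock: 5.3
tool_pos: [0.5046, 0.0146, 0.2187]
tcp_rot: [-0.0, 0.993, 0.119, -0.001]
contact_force: [-0.5, -0.3, -1.7]
gripper_width: 0.0254
```

Run:
```python
from m import *
snap('wrist','w3'); s=load('w3');P=cloud(s);H=hsv(s);h,S,V=H[...,0],H[...,1],H[...,2]
T=R.from_quat(s['tcp_rot'][[1,2,3,0]]).as_matrix()
print(s['tool_pos'],np.degrees(np.arctan2(T[1,0],T[0,0])))
for k,m in dict(orange=(h>4)&(h<14)&(S>150)&(V>100),yellow=(h>18)&(h<28)&(S>180)&(V>100),blue=(h>105)&(h<125)&(S>150)&(V>60)&(P[...,2]>.075)).items():
  for c in comps(m,30)[0]:
    v,u=np.nonzero(c); print(int(u.mean()),int(v.mean()),end=' ');q=rect(P,c,k)
s0=load('wrist0');P0=cloud(s0)
a=np.radians(13.6);ex=np.array([np.cos(a),np.sin(a)]);ey=np.array([-ex[1],ex[0]]);O=np.array([.540,-.0296])
for nm,Q,fr in (('w0',P0,s0['frame']),('w3',P,s['frame'])):
  B=np.stack([(Q[...,:2]-O)@ex,(Q[...,:2]-O)@ey,Q[...,2]],-1)
  for y0 in (.036,.042,.048,.054,.06):
    m=(abs(B[...,1]-y0)<.003)&(abs(B[...,0]-.045)<.02)&(B[...,2]>.055)&(B[...,2]<.08)
    if m.sum(): print(nm,y0,m.sum(),np.round(np.percentile(B[m][:,0],[3,50,97])*1000,1),np.round(np.percentile(B[m][:,2],[50,97])*1000,1))
```

```text
[0.50457602 0.01459183 0.21868438] 13.690891300201622
362 92 orange 31 rect c [611.8 -70.8] sz [ 2.8 23.6] ang 13.1 z [61. 67.] med [612.2 -70.8  62.1]
385 98 orange 53 rect c [615.4 -98.2] sz [27.4 18.3] ang 64.1 z [52. 74.] med [ 615.7 -100.7   66.2]
384 123 orange 39 rect c [ 586.6 -106.1] sz [15.1 19.5] ang 50.5 z [35. 73.] med [ 588.2 -106.5   64.5]
317 121 orange 36 rect c [571.4 -33. ] sz [ 3.8 24.4] ang 16.0 z [61. 70.] med [570.3 -30.5  64.4]
342 122 orange 34 rect c [577.6 -58.6] sz [ 3.9 23.6] ang 16.3 z [61. 69.] med [576.8 -58.7  64.2]
365 122 orange 38 rect c [583.8 -81.2] sz [ 5.3 16.7] ang 16.0 z [61. 70.] med [583.9 -81.2  66.7]
470 30 yellow 879 rect c [ 761.3 -225.2] sz [95.  23.5] ang 86.9 z [14. 28.] med [ 757.8 -219.6   24.4]
241 104 yellow 113 rect c [568.   45.9] sz [22.6  4.8] ang 14.1 z [71. 80.] med [568.3  45.6  76.9]
241 188 yellow 63 rect c [504.8  27.7] sz [47.5  4.7] ang 5.6 z [ 69. 215.] med [487.6  26.   75.7]
282 90 blue 149 rect c [590.6  11.9] sz [14.6  8. ] ang 15.1 z [85. 95.] med [590.5  12.3  93.2]
209 106 blue 433 rect c [560.7  73.6] sz [37.
[... 465 characters left out ...]
e 155 rect c [ 533.9 -130.1] sz [15.3  6.9] ang 16.0 z [76. 94.] med [ 533.7 -128.5   91.5]
212 195 blue 377 rect c [474.   52.4] sz [39.   8.9] ang 13.7 z [78. 88.] med [475.4  52.3  86.9]
393 209 blue 153 rect c [ 505.  -137.1] sz [14.8  7.2] ang 16.2 z [76. 94.] med [ 505.8 -135.6   90.7]
w0 0.036 51 [40.8 46.  49.1] [68.6 70.5]
w0 0.042 48 [41.  45.5 48.8] [68.7 70.3]
w0 0.048 44 [40.9 44.7 48.1] [68.9 70.5]
w0 0.054 43 [40.9 44.6 48.1] [68.7 70.7]
w0 0.06 44 [40.6 44.2 47.8] [68.9 70.4]
w3 0.036 60 [40.  44.8 49.2] [67.9 70.1]
w3 0.042 54 [39.9 44.4 49.1] [68.9 70.6]
w3 0.048 42 [41.3 44.3 47.3] [69.  70.3]
w3 0.054 45 [41.3 44.3 48.2] [68.7 70.4]
w3 0.06 53 [41.3 44.4 48.2] [68.8 70.6]
```

View pics/w3.png

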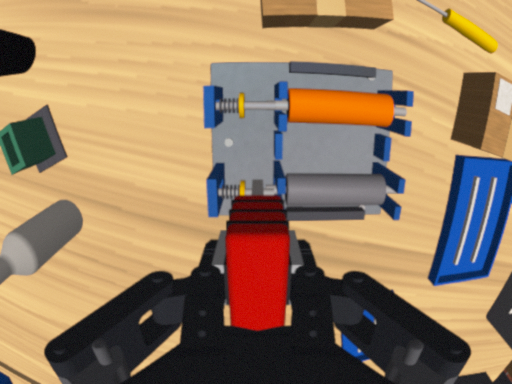

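Run:
```python
from m import *
s=load('w3');P=cloud(s);H=hsv(s);h,S,V=H[...,0],H[...,1],H[...,2]
T=R.from_quat(s['tcp_rot'][[1,2,3,0]]).as_matrix()
L=(P-s['tool_pos'])@T*1000
v,u=np.mgrid[:384,:512]
for r in range(190,332,6):
    m=(v==r)&((h<6)|(h>174))&(S>100)
    if m.sum(): print(r,m.sum(),np.nanmedian(L[m],0).round(1),np.round(np.nanpercentile(L[m][:,1],[2,98]),1))
m=(v>180)&(v<195)&(u>247)&(u<267)&(P[...,2]>.12)
print(m.sum()); print(np.nanpercentile(L[m],[2,50,98],axis=0).round(1))
```

```text
196 34 [26.3  1.7  2.9] [-9.7 10. ]
202 46 [26.2  0.6 -5.7] [-10.2  11.4]
208 51 [ 26.3   0.6 -14. ] [-11.1  11.8]
214 55 [ 26.1   0.6 -20.8] [-11.4  12.1]
220 56 [ 26.4   0.6 -28.2] [-10.7  11.9]
226 60 [ 26.1   0.6 -33.6] [-11.1  12.5]
232 63 [ 25.8   0.2 -38.6] [-11.4  12.4]
238 65 [ 24.3   0.4 -40.8] [-11.7  12.5]
244 65 [ 21.9   0.4 -41.3] [-11.7  12.6]
250 64 [ 19.2   0.6 -41.3] [-11.4  12.7]
256 64 [ 16.4   0.6 -41.3] [-11.6  12.9]
262 65 [ 13.5   0.4 -41.2] [-12.2  13. ]
268 63 [ 10.6   0.4 -41.2] [-12.   12.7]
274 62 [  7.6   0.6 -41.2] [-11.6  12.9]
280 61 [  4.4   0.4 -41.2] [-11.8  12.5]
286 60 [  1.4   0.6 -41.3] [-11.5  12.6]
292 60 [ -2.    0.6 -41.1] [-11.7  13. ]
298 59 [ -5.3   0.4 -41.3] [-11.9  12.8]
304 57 [ -8.8   0.4 -41.3] [-11.5  12.4]
310 54 [-12.3   0.6 -41.3] [-10.8  12.2]
316 54 [-15.9   0.7 -41.5] [-10.9  12.3]
322 53 [-19.9   0.4 -41.4] [-11.2  12. ]
328 36 [-23.4   0.7 -41.9] [-4.7  5.9]
162
[[14.8 -3.1 38.2]
 [15.3  0.4 51.2]
 [15.7  4.5 67.7]]
```

Emit:
apply_moves:
  motion:
    - [-1, 0.05, -0.0027, 0, 0]
    - [-1, 0.0937, -0.0027, 0, 0]
    - [-1, 0.0937, -0.0027, 0.05, 0]
    - [-1, 0.0937, -0.0027, 0.09, 0]
    - [-1, 0.0937, -0.0027, 0.09, 0]
    - [-1, 0.0937, -0.0027, 0.09, 0]

```text
clock: 6.1
tool_pos: [0.573, 0.0328, 0.1534]
tcp_rot: [0.0, 0.993, 0.119, 0.001]
contact_force: [0.0, 0.4, -0.6]
gripper_width: 0.0254
```

Run:
```python
from m import *
snap('wrist','w4'); s=load('w4')
T=R.from_quat(s['tcp_rot'][[1,2,3,0]]).as_matrix()
print(s['tool_pos'],np.degrees(np.arctan2(T[1,0],T[0,0])))
a=np.radians(13.7);ex=np.array([np.cos(a),np.sin(a)]);ey=np.array([-ex[1],ex[0]]);O=np.array([.540,-.0296])
f=s['tool_pos']+T@np.array([-.0017,.0004,-.0162])
print('fork bed',(f[:2]-O)@ex,(f[:2]-O)@ey,f[2])
s=snap('side','s4')
cv2.imwrite('pics/s4c.png',cv2.resize(s['frame'][100:260,180:330,::-1],None,fx=4,fy=4,interpolation=cv2.INTER_CUBIC))
s=load('w4');cv2.imwrite('pics/w4c.png',cv2.resize(s['frame'][80:260,180:380,::-1],None,fx=3,fy=3,interpolation=cv2.INTER_CUBIC))
```

```text
[0.573026   0.03280292 0.15335058] 13.693228849949913
fork bed 0.045137545991328035 0.05241059425514634 0.1695477133238615
```

View pics/s4c.png

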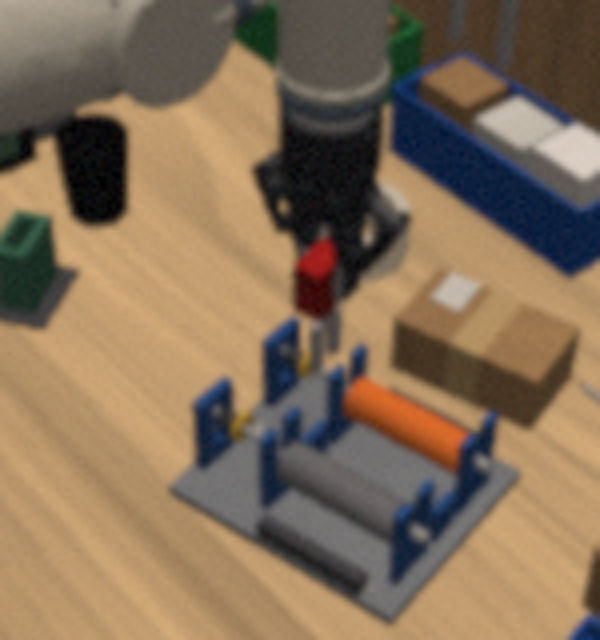

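View pics/w4c.png

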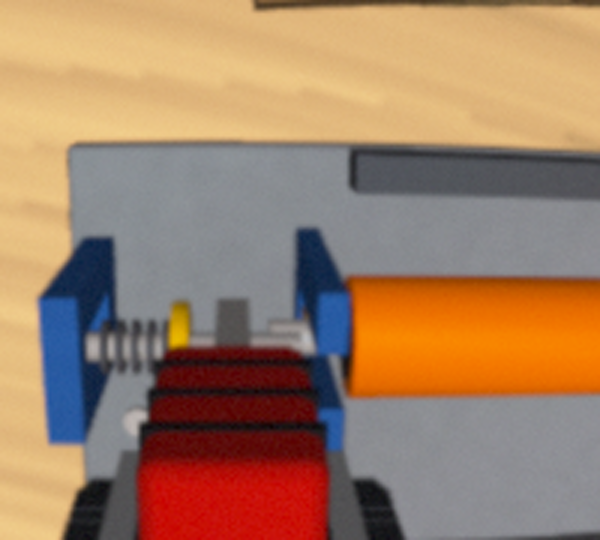

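Emit:
apply_moves:
  motion:
    - [-1, -0.0007, 0, 0.015, 0]
    - [-1, -0.0007, 0, 0.03, 0]
    - [-1, -0.0007, 0, 0.045, 0]
    - [-1, -0.0007, 0, 0.0525, 0]
    - [-1, -0.0007, 0, 0.0525, 0]
    - [-1, -0.0007, 0, 0.0525, 0]

```text
clock: 6.95
tool_pos: [0.5723, 0.0318, 0.1128]
tcp_rot: [0.0, 0.993, 0.119, 0.0]
contact_force: [0.4, 0.3, -1.3]
gripper_width: 0.0256
```

Run:
```python
from m import *
snap('wrist','w5'); s=load('w5');print(s['tool_pos'],arm.get_obs()['contact_force'])
cv2.imwrite('pics/w5c.png',cv2.resize(s['frame'][60:260,160:400,::-1],None,fx=3,fy=3,interpolation=cv2.INTER_CUBIC))
```

```text
[0.57234286 0.03177644 0.11279862] [-0.26556775 -1.22342015 -1.80846112]
```

View pics/w5c.png

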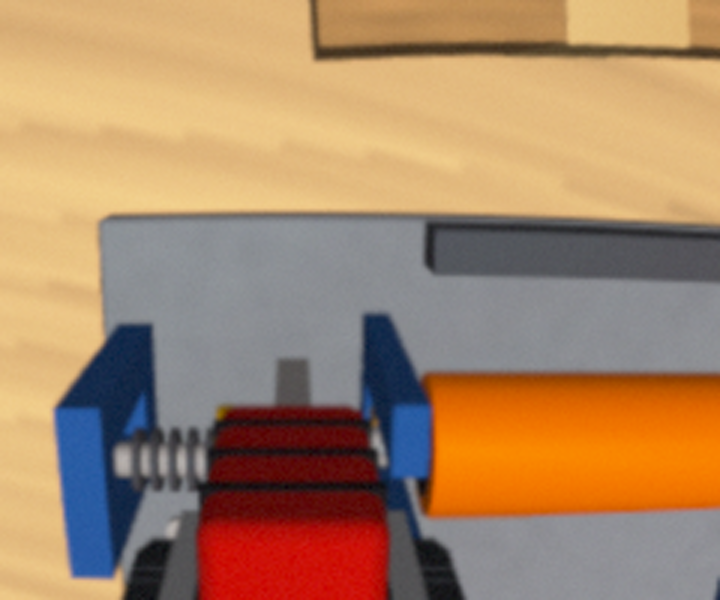

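Emit:
apply_moves:
  motion:
    - [-1, 0, -0.008, 0, 0]
    - [-1, 0, -0.014, 0, 0]
    - [-1, 0, -0.02, 0, 0]
    - [-1, 0, -0.025, 0, 0]
    - [-1, 0, -0.029, 0, 0]
    - [-1, 0, -0.031, 0, 0]
    - [-1, 0, -0.031, 0, 0]
    - [-1, 0, -0.031, 0, 0]

```text
clock: 8.0
tool_pos: [0.5672, 0.0531, 0.1128]
tcp_rot: [0.002, 0.993, 0.118, 0.001]
contact_force: [2.3, -6.6, -0.7]
gripper_width: 0.0253
```

Run:
```python
from m import *
snap('wrist','w6'); s=load('w6');print(s['tool_pos'],arm.get_obs()['contact_force'])
cv2.imwrite('pics/w6c.png',cv2.resize(s['frame'][60:260,160:400,::-1],None,fx=3,fy=3,interpolation=cv2.INTER_CUBIC))
```

```text
[0.56716715 0.05307689 0.11281615] [ 1.93303887 -5.4957429  -1.4971131 ]
```

View pics/w6c.png

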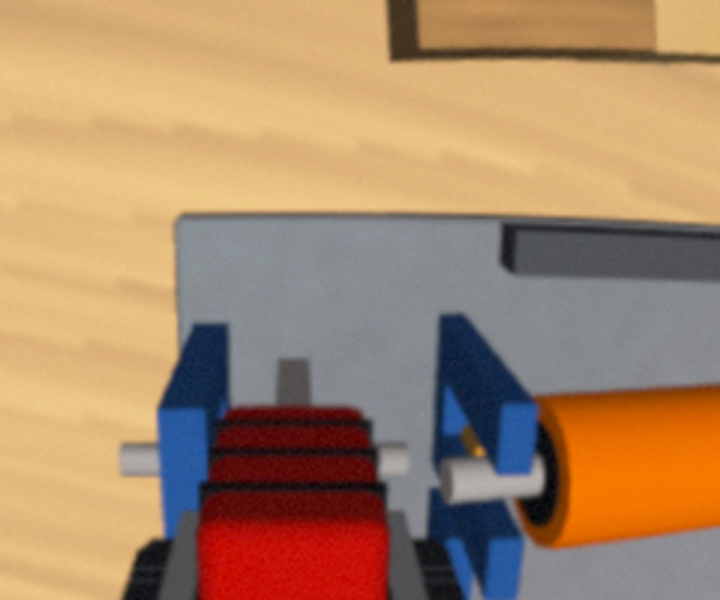

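The roller end has popped up: the stub sits above its slot at crop (490,478), and the fork is bearing on the bar with 6 to 7 N. I'll ease back and lift.

Emit:
apply_moves:
  motion:
    - [-1, 0, 0.01, 0, 0]
    - [-1, 0, 0.018, 0, 0]
    - [-1, 0, 0.0265, 0, 0]
    - [-1, 0, 0.0265, 0, 0]
    - [-1, 0, 0.0265, -0.03, 0]
    - [-1, 0, 0.0265, -0.08, 0]
    - [-1, 0, 0.0265, -0.14, 0]
    - [-1, 0, 0.0265, -0.14, 0]
    - [-1, 0, 0.0265, -0.14, 0]

```text
clock: 9.18
tool_pos: [0.5711, 0.0355, 0.2165]
tcp_rot: [-0.0, 0.993, 0.119, -0.0]
contact_force: [0.4, 0.1, -2.3]
gripper_width: 0.0251
```

Run:
```python
from m import *
snap('wrist','w7'); s=load('w7');P=cloud(s);H=hsv(s);h,S,V=H[...,0],H[...,1],H[...,2]
T=R.from_quat(s['tcp_rot'][[1,2,3,0]]).as_matrix();print(s['tool_pos'],np.degrees(np.arctan2(T[1,0],T[0,0])),arm.get_obs()['contact_force'])
L=(P-s['tool_pos'])@T*1000
v,u=np.mgrid[:384,:512]
for r in (208,220,250,280,310):
    m=(v==r)&((h<6)|(h>174))&(S>100)
    print(r,m.sum(),np.nanmedian(L[m],0).round(1),np.round(np.nanpercentile(L[m][:,1],[2,98]),1))
m=(v>180)&(v<195)&(u>247)&(u<267)&(L[...,2]<80)
print(m.sum()); print(np.nanpercentile(L[m],[2,50,98],axis=0).round(1))
# fork home
c=np.array([.4667,.3309]);d=c-s['tool_pos'][:2]
print('to home tool axes units',(T[:2,:2].T@d)/.75)
```

```text
[0.57110423 0.03554204 0.21654141] 13.649852692194097 [ 0.05387536 -0.73997526 -1.76546653]
208 50 [ 26.2   0.2 -13.8] [-11.1  11.3]
220 55 [ 26.4   0.4 -28.2] [-10.7  11.4]
250 64 [ 19.1   0.4 -41.2] [-11.5  12.8]
280 62 [  4.4   0.6 -41.2] [-11.6  13. ]
310 54 [-12.4   0.9 -41.3] [-10.8  12. ]
164
[[14.9 -3.2 37.7]
 [15.3  0.4 51.4]
 [15.7  4.5 68.1]]
to home tool axes units [-0.04233944 -0.41553849]
```

View pics/w7.png

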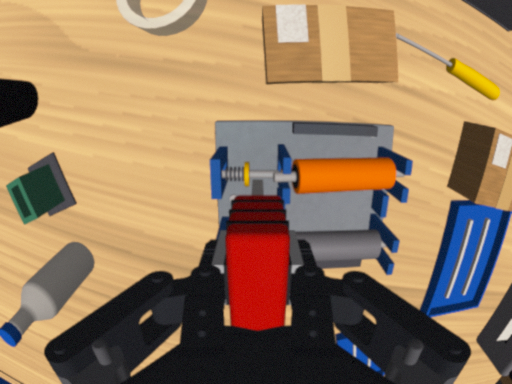

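Emit:
apply_moves:
  motion:
    - [-1, -0.01, -0.07, 0, -0.1]
    - [-1, -0.02, -0.15, 0, -0.3]
    - [-1, -0.03, -0.23, 0, -0.5]
    - [-1, -0.035, -0.31, 0, -0.662]
    - [-1, -0.04, -0.38, 0, -0.662]
    - [-1, -0.0423, -0.4155, 0, -0.662]
    - [-1, -0.0423, -0.4155, 0, -0.662]
    - [-1, -0.0423, -0.4155, 0, -0.662]
    - [-1, -0.0423, -0.4155, 0, -0.662]

```text
clock: 10.35
tool_pos: [0.4675, 0.3294, 0.2169]
tcp_rot: [0.0, 0.958, 0.287, -0.0]
contact_force: [-0.6, 0.7, -2.1]
gripper_width: 0.0254
```

Run:
```python
from m import *
o=arm.get_obs();T=R.from_quat(o['tcp_rot'][[1,2,3,0]]).as_matrix();print(o['tool_pos'],np.degrees(np.arctan2(T[1,0],T[0,0])))
c=np.array([.4667,.3309]);d=c-o['tool_pos'][:2]
print((T[:2,:2].T@d)/.75,(o['tool_pos'][2]-.0847)/.75)
```

```text
[0.46747589 0.32939863 0.21688238] 33.39226623035956
[ 0.000238   -0.00224074] 0.17624316738971824
```

Emit:
apply_moves:
  motion:
    - [-1, 0, -0.0022, 0.03, 0]
    - [-1, 0, -0.0022, 0.06, 0]
    - [-1, 0, -0.0022, 0.09, 0]
    - [-1, 0, -0.0022, 0.11, 0]
    - [-1, 0, -0.0022, 0.13, 0]
    - [-1, 0, -0.0022, 0.15, 0]
    - [-1, 0, -0.0022, 0.165, 0]
    - [-1, 0, -0.0022, 0.1745, 0]
    - [-1, 0, -0.0022, 0.1745, 0]
    - [-1, 0, -0.0022, 0.1745, 0]

```text
clock: 11.6
tool_pos: [0.4665, 0.332, 0.0872]
tcp_rot: [-0.0, 0.958, 0.288, 0.001]
contact_force: [1.0, 0.2, -1.3]
gripper_width: 0.0255
```

Emit:
apply_moves:
  motion:
    - [-1, 0, 0, 0.001, 0]
    - [-1, 0, 0, 0.002, 0]
    - [-1, 0, 0, 0.002, 0]
    - [-1, 0, 0, 0.002, 0]

```text
clock: 12.1
tool_pos: [0.4662, 0.3319, 0.0851]
tcp_rot: [-0.0, 0.958, 0.288, 0.0]
contact_force: [-0.9, -0.3, -2.1]
gripper_width: 0.0254
```

Emit:
apply_moves:
  motion:
    - [-1, 0, 0, 0.001, 0]
    - [-0.3, 0, 0, 0.001, 0]
    - [-0.2, 0, 0, 0.001, 0]
    - [0, 0, 0, 0.001, 0]
    - [0.5, 0, 0, 0.001, 0]
    - [1, 0, 0, 0, 0]
    - [1, 0, 0, 0, 0]
    - [1, 0, 0, -0.03, 0]
    - [1, 0, 0, -0.1, 0]
    - [1, 0, 0, -0.2, 0]
    - [1, 0, 0, -0.2, 0]
    - [1, 0, 0, -0.2, 0]

```text
clock: 13.6
tool_pos: [0.4666, 0.3321, 0.2361]
tcp_rot: [-0.0, 0.958, 0.288, 0.001]
contact_force: [0.5, -0.5, -1.4]
gripper_width: 0.0857
```

Run:
```python
from m import *
snap('wrist','w8'); s=load('w8');P=cloud(s);H=hsv(s);h,S,V=H[...,0],H[...,1],H[...,2]
o=arm.get_obs();T=R.from_quat(o['tcp_rot'][[1,2,3,0]]).as_matrix();print(o['tool_pos'],np.degrees(np.arctan2(T[1,0],T[0,0])))
for k,m in dict(red=((h<4)|(h>174))&(S>150)&(V>60)&(P[...,2]>.115),green=(h>65)&(h<95)&(S>80)&(V>30)&(P[...,2]>.071)).items():
  for c in comps(m,30)[0]: rect(P,c,k)
```

```text
[0.46613343 0.33180062 0.23407483] 33.47944501406534
red 1577 rect c [465.6 331.2] sz [54.1 25.1] ang 34.1 z [122. 127.] med [467.6 332.4 126. ]
green 257 rect c [471.3 332.4] sz [49.9 33.3] ang 33.8 z [ 73. 101.] med [488.5 335.5  76.2]
```

View pics/w8.png

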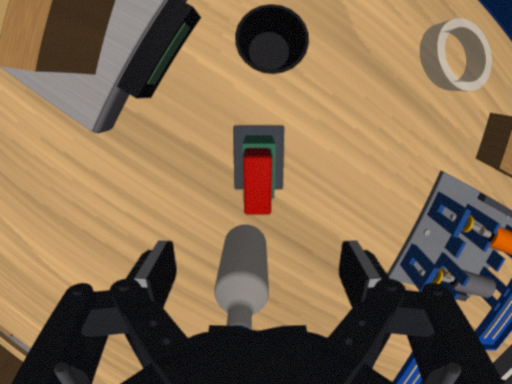

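Emit:
apply_moves:
  motion:
    - [1, -0.0357, 0.13, 0, -0.3]
    - [1, -0.0715, 0.26, 0, -0.6]
    - [1, -0.107, 0.39, 0, -0.9]
    - [1, -0.1431, 0.5204, 0, -1]
    - [1, -0.1431, 0.5204, 0, -1]
    - [1, -0.1431, 0.5204, 0, -1]
    - [1, -0.1431, 0.5204, 0, -1]
    - [1, -0.1431, 0.5204, 0, -1]

```text
clock: 14.65
tool_pos: [0.5914, -0.0551, 0.2313]
tcp_rot: [-0.002, 0.851, 0.525, -0.002]
contact_force: [0.3, 0.2, -0.3]
gripper_width: 0.0857
```

Emit:
apply_moves:
  motion:
    - [1, 0, 0, 0, -1]
    - [1, 0, 0, 0, -1]
    - [1, 0, 0, 0, -1]
    - [1, 0, 0, 0, -1]

```text
clock: 15.15
tool_pos: [0.5914, -0.0516, 0.2334]
tcp_rot: [-0.001, 0.685, 0.728, -0.001]
contact_force: [0.2, -1.1, 0.0]
gripper_width: 0.0853
```

Emit:
apply_moves:
  motion:
    - [1, 0, 0, 0, -0.34]
    - [1, 0, 0, 0, -0.34]
    - [1, 0, 0, 0, -0.34]

```text
clock: 15.52
tool_pos: [0.5918, -0.0525, 0.2346]
tcp_rot: [-0.0, 0.62, 0.785, -0.0]
contact_force: [0.3, 0.2, 0.7]
gripper_width: 0.0852
```

Run:
```python
from m import *
snap('wrist','w9'); s=load('w9');P=cloud(s);H=hsv(s);h,S,V=H[...,0],H[...,1],H[...,2]
o=arm.get_obs();T=R.from_quat(o['tcp_rot'][[1,2,3,0]]).as_matrix();print(o['tool_pos'],np.degrees(np.arctan2(T[1,1],T[0,1])))
a=np.radians(13.7);ex=np.array([np.cos(a),np.sin(a)]);ey=np.array([-ex[1],ex[0]]);O=np.array([.540,-.0296])
B=np.stack([(P[...,:2]-O)@ex,(P[...,:2]-O)@ey,P[...,2]],-1)
m=(h>2)&(h<16)&(S>120)&(V>70)&(abs(B[...,0]-.045)<.03)&(B[...,1]>-.12)&(B[...,1]<.05)&(B[...,2]>.03)
print(m.sum(),np.percentile(B[m],[1,50,99],axis=0).round(4))
for y0 in np.arange(-.08,.02,.015):
    k=m&(abs(B[...,1]-y0)<.004); print(round(y0,3),k.sum(),np.round(np.percentile(B[k][:,0],[1,50,99])*1000,1),np.round(np.percentile(B[k][:,2],97)*1000,1))
for x0 in np.arange(-.02,.11,.01):
    k=(abs(B[...,0]-x0)<.005)&(abs(B[...,1]+.035)<.012)
    if k.sum(): print('z at x',round(x0,3),np.round(np.nanpercentile(B[k][:,2],[5,50,97])*1000,1))
```

```text
[ 0.59191203 -0.0525993   0.23473937] 13.487116040955822
3163 [[ 0.0273 -0.0922  0.0652]
 [ 0.0442 -0.0316  0.0813]
 [ 0.061   0.0166  0.0921]]
-0.08 196 [27.  44.6 61.1] 78.0
-0.065 201 [27.4 44.1 60.6] 80.2
-0.05 216 [27.8 44.7 61.5] 82.6
-0.035 234 [27.2 44.2 61.2] 85.2
-0.02 240 [27.5 44.3 60.8] 87.6
-0.005 254 [28.  44.3 60.6] 90.3
0.01 275 [27.2 44.4 60.9] 92.3
z at x -0.02 [ 14.1 309.6 342.2]
z at x -0.01 [ 14.1 319.2 339.8]
z at x 0.0 [ 13.8 274.3 312.9]
z at x 0.01 [ 12.8 317.1 335.5]
z at x 0.02 [ 12.4 330.3 334.5]
z at x 0.03 [ 76.5 315.7 324.8]
z at x 0.04 [ 83.6 321.1 331.5]
z at x 0.05 [ 83.  320.7 331.3]
z at x 0.06 [ 75.3 315.7 324.2]
z at x 0.07 [ 12.7 330.8 334.8]
z at x 0.08 [ 13.  316.4 335.4]
z at x 0.09 [ 32.5 276.2 312.4]
z at x 0.1 [262.9 319.8 340.4]
```

View pics/w9.png

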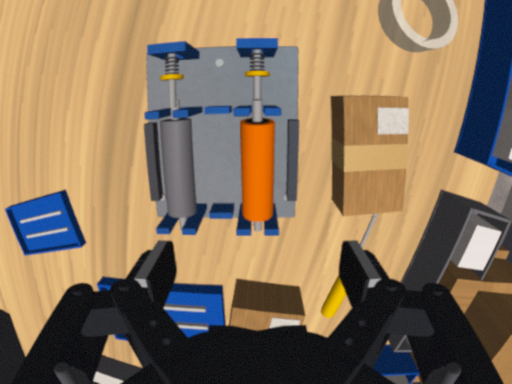

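Emit:
apply_moves:
  motion:
    - [0.41, -0.0005, -0.0009, 0.05, 0]
    - [0.41, -0.0005, -0.0009, 0.1, 0]
    - [0.41, -0.0005, -0.0009, 0.15, 0]
    - [0.41, -0.0005, -0.0009, 0.19, 0]
    - [0.41, -0.0005, -0.0009, 0.22, 0]
    - [0.41, -0.0005, -0.0009, 0.239, 0]
    - [0.41, -0.0005, -0.0009, 0.239, 0]
    - [0.41, -0.0005, -0.0009, 0.239, 0]

```text
clock: 16.58
tool_pos: [0.5921, -0.0535, 0.0571]
tcp_rot: [0.001, 0.618, 0.786, 0.0]
contact_force: [0.2, 0.6, -0.2]
gripper_width: 0.06
```

Run:
```python
from m import *
s=snap('side','s10');o=arm.get_obs();print(o['tool_pos'],o['gripper_width'],o['contact_force'])
cv2.imwrite('pics/s10c.png',cv2.resize(s['frame'][110:260,190:340,::-1],None,fx=4,fy=4,interpolation=cv2.INTER_CUBIC))
```

```text
[ 0.5922473  -0.05354175  0.0573197 ] 0.06014762858060588 [ 0.40439277  0.26235858 -0.70366793]
```

View pics/s10c.png

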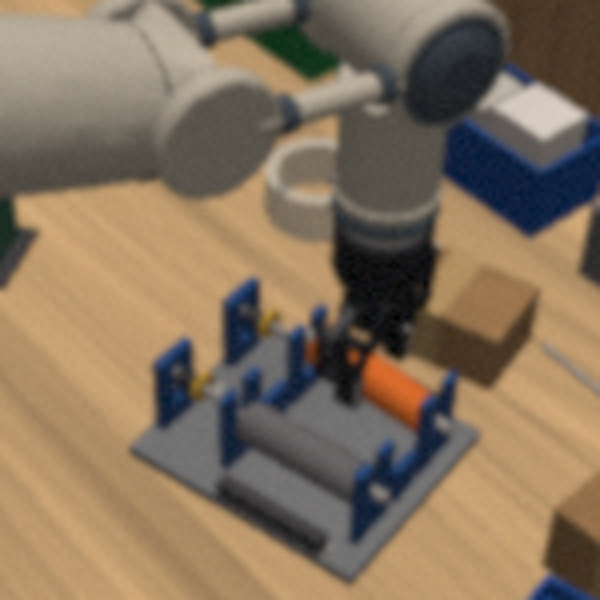

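Emit:
apply_moves:
  motion:
    - [0.41, 0, -0.001, 0.002, 0]
    - [0.2, 0, -0.001, 0.002, 0]
    - [-0.1, 0, -0.001, 0.002, 0]
    - [-0.3, 0, -0.001, 0.002, 0]
    - [-1, 0, -0.001, 0.002, 0]
    - [-1, 0, -0.001, 0.002, 0]
    - [-1, 0, -0.001, 0.002, 0]
    - [-1, 0, -0.001, 0.002, 0]

```text
clock: 17.62
tool_pos: [0.5909, -0.0537, 0.0545]
tcp_rot: [0.0, 0.618, 0.786, 0.0]
contact_force: [2.2, -0.9, 3.4]
gripper_width: 0.034
```

Emit:
apply_moves:
  motion:
    - [-1, 0, 0, -0.01, 0]
    - [-1, 0, 0, -0.03, 0]
    - [-1, 0, 0, -0.06, 0]
    - [-1, 0, 0, -0.1, 0]
    - [-1, 0, 0, -0.15, 0]
    - [-1, 0, 0, -0.2, 0]
    - [-1, 0, 0, -0.2, 0]
    - [-1, 0, 0, -0.2, 0]

```text
clock: 18.62
tool_pos: [0.5901, -0.0535, 0.2026]
tcp_rot: [-0.001, 0.618, 0.786, -0.001]
contact_force: [-0.2, -0.7, -4.2]
gripper_width: 0.0342
```

Run:
```python
from m import *
snap('wrist','w11'); s=load('w11');P=cloud(s);H=hsv(s);h,S,V=H[...,0],H[...,1],H[...,2]
o=arm.get_obs();T=R.from_quat(o['tcp_rot'][[1,2,3,0]]).as_matrix();print(o['tool_pos'],o['contact_force'],o['gripper_width'])
L=(P-s['tool_pos'])@T*1000
m=(h>2)&(h<16)&(S>120)&(V>70)&(abs(L[...,1])<25)&(abs(L[...,0])<90)
print(np.percentile(L[m],[1,50,99],axis=0).round(1))
snap('side','s11')
print('tray, side view')
```

```text
[ 0.58985688 -0.05345845  0.20165153] [-0.56784316  0.68809386 -4.6494062 ] 0.03427967601554983
[[-43.4 -17.4 -37.2]
 [ 19.6  -0.6 -28.9]
 [ 53.6  16.4 -11.3]]
tray, side view
```

View pics/w11.png

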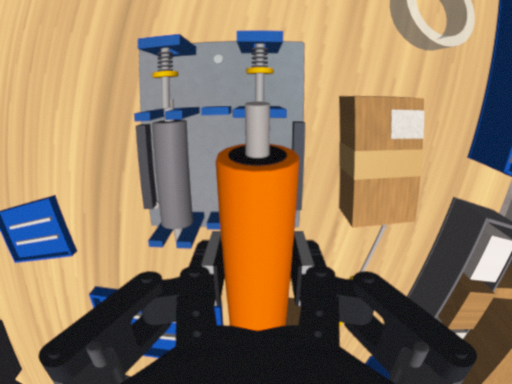

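View pics/s11.png

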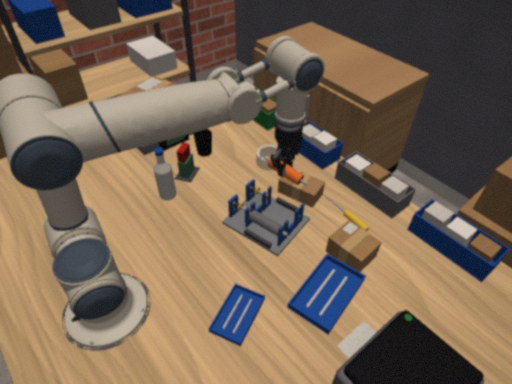

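Run:
```python
from m import *
for t in ['s11','side0','scene0']:
    s=load(t);P=cloud(s);H=hsv(s);h,S,V=H[...,0],H[...,1],H[...,2]
    box=(P[...,0]>.35)&(P[...,0]<.65)&(P[...,1]>-.46)&(P[...,1]<-.24)
    m=box&(S<60)&(V>120)&(P[...,2]<.03)
    for c in comps(m,15)[0]: rect(P,c,t+' white')
    m=box&(h>105)&(h<125)&(S>150)&(V>40)&(P[...,2]<.04)
    m=cv2.morphologyEx(m.astype(np.uint8),cv2.MORPH_OPEN,np.ones((3,3)))>0
    for c in comps(m,50)[0]: rect(P,c,t+' blue'); 
s=load('s11');P=cloud(s);L=None
s=load('w11');P=cloud(s);T=R.from_quat(s['tcp_rot'][[1,2,3,0]]).as_matrix();L=(P-s['tool_pos'])@T*1000
H=hsv(s);h,S,V=H[...,0],H[...,1],H[...,2]
m=(h>2)&(h<16)&(S>120)&(V>70)&(abs(L[...,1])<3)&(abs(L[...,0])<60)
for x in range(-45,60,15):
    k=m&(abs(L[...,0]-x)<4)
    if k.sum():print(x,np.median(L[k][:,2]).round(1))
```

```text
s11 white 55 rect c [ 486.  -281.4] sz [198.5   9.9] ang 13.0 z [-3. 28.] med [ 484.  -282.5   22.3]
s11 white 139 rect c [ 495.9 -327.2] sz [152.6   9.6] ang 13.5 z [ 5. 17.] med [ 491.4 -329.7   12.3]
s11 white 139 rect c [ 502.3 -368. ] sz [150.3   8.7] ang 13.2 z [ 4. 17.] med [ 500.2 -369.7   12.9]
s11 blue 2559 rect c [ 505.9 -348.4] sz [230.4 126.7] ang 13.0 z [ 2. 26.] med [ 495.3 -348.8    6. ]
side0 white 45 rect c [ 501.5 -278.1] sz [169.1  10. ] ang 12.7 z [-4. 28.] med [ 500.  -278.8   23.1]
side0 white 139 rect c [ 495.4 -327.4] sz [156.   9.] ang 13.3 z [ 5. 16.] med [ 492.4 -330.4   12.4]
side0 white 140 rect c [ 503.1 -368. ] sz [148.1   8.8] ang 12.9 z [ 4. 17.] med [ 497.  -370.4   12.3]
side0 blue 2564 rect c [ 501.6 -349.6] sz [221.6 126.8] ang 13.1 z [ 2. 26.] med [ 496.2 -349.5    6.1]
scene0 white 67 rect c [ 501.6 -367.1] sz [147.1   7.6] ang 13.2 z [ 7. 17.] med [ 505.9 -365.7   11.9]
scene0 white 63 rect c [ 492.7 -326.9] sz [143.7   7.6] ang 13.3 z [ 7. 17.] med [ 496.8 -327.7   12.1]
scene0 blue 1483 rect c [ 490.2 -347.1] sz [198.1 128. ] ang 12.9 z [-1. 24.] med [ 476.4 -349.1    4.7]
-45 -22.5
-30 -24.5
-15 -27.0
0 -29.3
15 -31.7
30 -34.1
45 -36.3
```

Emit:
apply_moves:
  motion:
    - [-1, -0.05, -0.03, 0, 0.2]
    - [-1, -0.11, -0.066, 0, 0.5]
    - [-1, -0.18, -0.108, 0, 0.8]
    - [-1, -0.25, -0.15, 0, 1]
    - [-1, -0.31, -0.186, 0, 1]
    - [-1, -0.352, -0.211, 0, 1]
    - [-1, -0.352, -0.211, 0, 1]
    - [-1, -0.352, -0.211, 0, 1]

```text
clock: 19.73
tool_pos: [0.4991, -0.347, 0.2026]
tcp_rot: [-0.001, 0.8, 0.6, -0.0]
contact_force: [0.5, 0.5, -4.1]
gripper_width: 0.0335
```

Emit:
apply_moves:
  motion:
    - [-1, 0, 0, 0, 0.35]
    - [-1, 0, 0, 0, 0.7]
    - [-1, 0, 0, 0, 1]
    - [-1, 0, 0, 0, 1]
    - [-1, 0, 0, 0, 1]

```text
clock: 20.35
tool_pos: [0.4997, -0.3467, 0.204]
tcp_rot: [-0.0, 0.927, 0.374, -0.0]
contact_force: [0.7, -0.1, -3.7]
gripper_width: 0.0339
```

Emit:
apply_moves:
  motion:
    - [-1, 0, 0, 0, 0.35]
    - [-1, 0, 0, 0, 0.7]
    - [-1, 0, 0, 0, 1]
    - [-1, 0, 0, 0, 1]
    - [-1, 0, 0, 0, 1]

```text
clock: 20.98
tool_pos: [0.4994, -0.3474, 0.2043]
tcp_rot: [-0.0, 0.993, 0.121, -0.0]
contact_force: [-0.1, -0.2, -4.4]
gripper_width: 0.0341
```

Run:
```python
from m import *
snap('wrist','w12'); s=load('w12');P=cloud(s);H=hsv(s);h,S,V=H[...,0],H[...,1],H[...,2]
T=R.from_quat(s['tcp_rot'][[1,2,3,0]]).as_matrix();print(s['tool_pos'],np.degrees(np.arctan2(T[1,0],T[0,0])))
box=(P[...,0]>.35)&(P[...,0]<.66)&(P[...,1]>-.46)&(P[...,1]<-.24)&(P[...,2]<.03)
for c in comps(box&(S<60)&(V>110),30)[0]: rect(P,c,'white')
for c in comps(box&(h>105)&(h<125)&(S>150)&(V>40),50)[0]: rect(P,c,'blue')
```

```text
[ 0.49944305 -0.34738328  0.20425475] 13.918016421926225
white 57 rect c [ 554.5 -265.6] sz [65.1  5.9] ang 11.9 z [ 0. 27.] med [ 556.1 -265.9    1.9]
white 60 rect c [ 596.9 -305.1] sz [ 2.4 67.6] ang 13.2 z [ 0. 26.] med [ 597.6 -305.1    1.8]
white 43 rect c [ 578.3 -398.7] sz [48.9  6.2] ang 12.9 z [ 0. 26.] med [ 579.4 -399.1    2.5]
white 264 rect c [ 541.3 -317.1] sz [50.   5.8] ang 13.4 z [13. 16.] med [ 541.9 -317.    14.2]
white 255 rect c [ 551.1 -356.8] sz [50.3  6.9] ang 13.0 z [ 6. 16.] med [ 550.4 -356.4   14.1]
blue 9153 rect c [ 503.7 -346.8] sz [196.1 127.9] ang 13.3 z [ 5. 26.] med [ 549.3 -328.2    6.5]
```

View pics/w12.png

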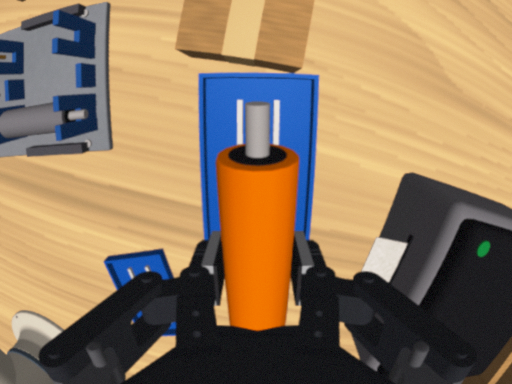

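Emit:
apply_moves:
  motion:
    - [-1, -0.0022, 0.0015, 0.04, 0.023]
    - [-1, -0.0022, 0.0015, 0.09, 0.023]
    - [-1, -0.0022, 0.0015, 0.14, 0.023]
    - [-1, -0.0022, 0.0015, 0.18, 0.023]
    - [-1, -0.0022, 0.0015, 0.21, 0.023]
    - [-1, -0.0022, 0.0015, 0.225, 0.023]
    - [-1, -0.0022, 0.0015, 0.2324, 0.023]
    - [-1, -0.0022, 0.0015, 0.2324, 0.023]
    - [-1, -0.0022, 0.0015, 0.2324, 0.023]

```text
clock: 22.15
tool_pos: [0.4986, -0.3495, 0.0313]
tcp_rot: [0.001, 0.994, 0.113, 0.001]
contact_force: [-1.2, 0.2, -3.9]
gripper_width: 0.0344
```

Run:
```python
from m import *
snap('wrist','w13'); s=load('w13');P=cloud(s);H=hsv(s);h,S,V=H[...,0],H[...,1],H[...,2]
T=R.from_quat(s['tcp_rot'][[1,2,3,0]]).as_matrix();print(s['tool_pos'],np.degrees(np.arctan2(T[1,0],T[0,0])),arm.get_obs()['contact_force'])
L=(P-s['tool_pos'])@T*1000
m=(h>2)&(h<16)&(S>120)&(V>70)&(abs(L[...,1])<25)&(abs(L[...,0])<60)
print('roller',np.percentile(L[m],[1,50,99],axis=0).round(1))
box=(P[...,0]>.35)&(P[...,0]<.66)&(P[...,1]>-.46)&(P[...,1]<-.24)&(P[...,2]<.03)
for c in comps(box&(S<60)&(V>110)&(abs(L[...,1])<40),30)[0]: print('rib',np.percentile(L[c],[2,50,98],axis=0).round(1))
```

```text
[ 0.49862023 -0.34945063  0.03127932] 13.004636961215025 [-1.13079797 -0.28296817 -2.54230742]
roller [[-44.1 -16.4 -73.1]
 [ 22.2  -6.2 -27. ]
 [ 54.2  17.2 -11.4]]
rib [[104.5 -15.    5.5]
 [104.7   2.8   6.5]
 [109.5  21.2  31.5]]
rib [[  1.9 -25.1  15.7]
 [ 53.7 -23.   17.2]
 [ 74.  -19.2  24.1]]
rib [[48.9 15.7 16. ]
 [62.  18.7 17.2]
 [74.1 22.8 24. ]]
rib [[-74.9 -24.5  16.1]
 [-60.5 -22.3  17. ]
 [-40.  -20.5  18.2]]
rib [[-74.3  21.5  15.8]
 [-59.8  21.9  17.2]
 [-42.5  22.4  17.9]]
```

View pics/w13.png

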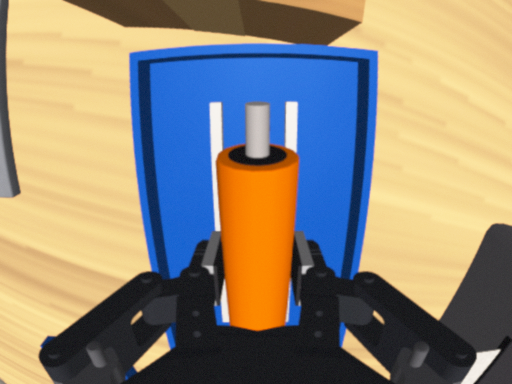

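Emit:
apply_moves:
  motion:
    - [-1, 0, -0.0016, 0, -0.013]
    - [-1, 0, -0.0016, 0.004, -0.013]
    - [-1, 0, -0.0016, 0.008, -0.013]
    - [-1, 0, -0.0016, 0.011, -0.013]
    - [-1, 0, -0.0016, 0.012, -0.013]
    - [-1, 0, -0.0016, 0.012, -0.013]

```text
clock: 22.95
tool_pos: [0.4978, -0.3478, 0.021]
tcp_rot: [-0.0, 0.993, 0.117, -0.0]
contact_force: [0.1, 0.0, -4.1]
gripper_width: 0.0339
```

Emit:
apply_moves:
  motion:
    - [-1, 0, 0, 0.002, 0]
    - [-1, 0, 0, 0.004, 0]
    - [-1, 0, 0, 0.004, 0]

```text
clock: 23.32
tool_pos: [0.4985, -0.3479, 0.0192]
tcp_rot: [0.0, 0.993, 0.117, 0.001]
contact_force: [0.3, 3.3, 5.4]
gripper_width: 0.0343
```

Emit:
apply_moves:
  motion:
    - [-1, 0, 0, 0.0015, 0]
    - [-1, 0, 0, 0.003, 0]
    - [-1, 0, 0, 0.003, 0]

```text
clock: 23.7
tool_pos: [0.499, -0.3481, 0.0176]
tcp_rot: [0.001, 0.993, 0.117, 0.001]
contact_force: [1.3, 3.3, 7.1]
gripper_width: 0.0338
```

Emit:
apply_moves:
  motion:
    - [-1, 0, 0, 0.0015, 0]
    - [-1, 0, 0, 0.0025, 0]
    - [-1, 0, 0, 0.0025, 0]

```text
clock: 24.08
tool_pos: [0.4994, -0.3484, 0.0157]
tcp_rot: [0.001, 0.993, 0.117, 0.002]
contact_force: [3.6, 2.1, 5.2]
gripper_width: 0.0339
```

Run:
```python
from m import *
snap('wrist','w14'); s=load('w14');P=cloud(s);H=hsv(s);h,S,V=H[...,0],H[...,1],H[...,2]
T=R.from_quat(s['tcp_rot'][[1,2,3,0]]).as_matrix();print(s['tool_pos'],arm.get_obs()['contact_force'])
L=(P-s['tool_pos'])@T*1000
m=(h>2)&(h<16)&(S>120)&(V>70)&(abs(L[...,1])<3)&(abs(L[...,0])<60)
for x in range(-45,60,15):
    k=m&(abs(L[...,0]-x)<4)
    if k.sum():print(x,np.median(P[k][:,2]*1000).round(1))
```

```text
[ 0.4994209  -0.34835176  0.0157396 ] [2.15969728 3.70427347 6.07192225]
```

View pics/w14.png

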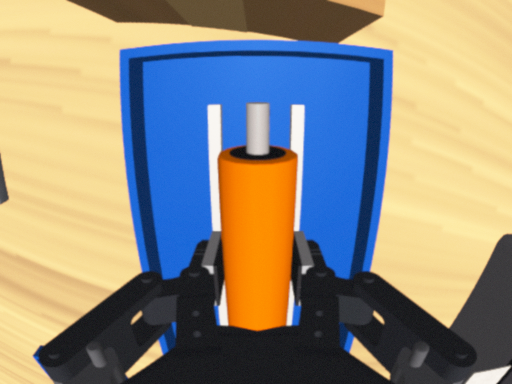

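Emit:
apply_moves:
  motion:
    - [-1, 0, 0, 0.001, 0]
    - [-1, 0, 0, 0.002, 0]
    - [-1, 0, 0, 0.002, 0]

```text
clock: 24.5
tool_pos: [0.4997, -0.3484, 0.0145]
tcp_rot: [0.001, 0.993, 0.117, 0.002]
contact_force: [4.4, 2.3, 7.0]
gripper_width: 0.0337
```

Emit:
apply_moves:
  motion:
    - [-1, 0, 0, 0.0008, 0]
    - [-1, 0, 0, 0.0015, 0]
    - [-1, 0, 0, 0.0015, 0]

```text
clock: 24.88
tool_pos: [0.5, -0.3486, 0.0136]
tcp_rot: [0.002, 0.993, 0.117, 0.002]
contact_force: [5.3, 2.0, 7.0]
gripper_width: 0.0344
```

Emit:
apply_moves:
  motion:
    - [-1, 0, 0, 0.0008, 0]
    - [-1, 0, 0, 0.0015, 0]
    - [-1, 0, 0, 0.0015, 0]

```text
clock: 25.25
tool_pos: [0.5002, -0.3486, 0.0126]
tcp_rot: [0.002, 0.993, 0.117, 0.003]
contact_force: [4.5, 1.2, 6.7]
gripper_width: 0.0345
```

Run:
```python
from m import *
snap('wrist','w15'); s=snap('side','s15'); s2=snap('scene','c15')
cv2.imwrite('pics/s15c.png',cv2.resize(s['frame'][200:350,250:400,::-1],None,fx=4,fy=4,interpolation=cv2.INTER_CUBIC))
print(arm.get_obs()['tool_pos'],arm.get_obs()['contact_force'])
s=load('s15');P=cloud(s);H=hsv(s);h,S,V=H[...,0],H[...,1],H[...,2]
m=(h>2)&(h<16)&(S>150)&(V>70)&(P[...,1]<-.25)&(P[...,1]>-.45)&(P[...,0]<.65)
O=np.array([.498,-.348]);a=np.radians(13.2);x=(P[...,:2]-O)@np.array([np.cos(a),np.sin(a)])
for x0 in np.arange(-.05,.06,.01):
    k=m&(abs(x-x0)<.006)
    if k.sum()>2: print(round(x0,2),k.sum(),np.nanpercentile(P[k][:,2],[50,95]).round(4))
```

```text
[ 0.50014362 -0.34866658  0.01261838] [4.5452579  1.63388968 6.37758877]
-0.05 48 [0.0383 0.0424]
-0.04 42 [0.0378 0.0412]
-0.03 48 [0.0388 0.0436]
-0.02 55 [0.0395 0.0951]
-0.01 64 [0.0403 0.0905]
0.0 44 [0.0392 0.0427]
0.01 32 [0.0395 0.0431]
0.02 14 [0.039  0.0418]
```

View pics/s15c.png

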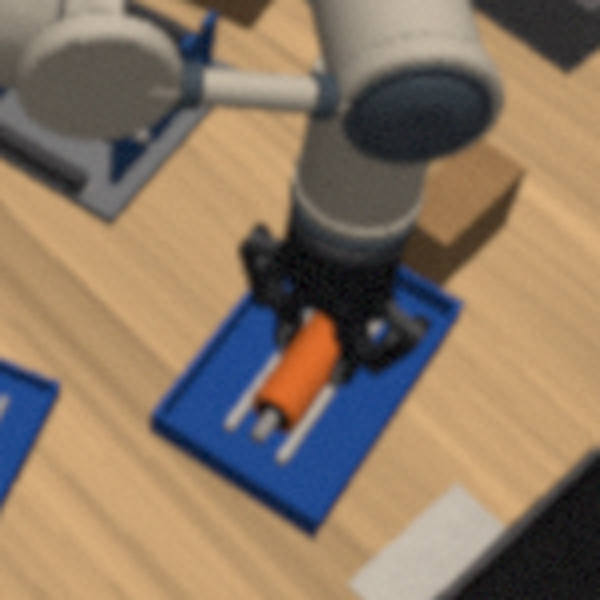

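Emit:
apply_moves:
  motion:
    - [-0.15, 0, 0, 0, 0]
    - [-0.1, 0, 0, 0, 0]
    - [0, 0, 0, 0, 0]
    - [0.2, 0, 0, 0, 0]
    - [0.45, 0, 0, 0, 0]
    - [0.45, 0, 0, 0, 0]
    - [0.45, 0, 0, -0.02, 0]
    - [0.45, 0, 0, -0.06, 0]
    - [0.45, 0, 0, -0.12, 0]
    - [0.45, 0, 0, -0.2, 0]
    - [0.45, 0, 0, -0.2, 0]
    - [0.45, 0, 0, -0.2, 0]

```text
clock: 26.9
tool_pos: [0.4979, -0.348, 0.1611]
tcp_rot: [0.001, 0.993, 0.116, 0.001]
contact_force: [-0.5, 0.1, -1.2]
gripper_width: 0.0622
```

Run:
```python
from m import *
snap('wrist','w16'); snap('side','s16'); snap('scene','c16')
print(arm.get_obs()['tool_pos'],arm.get_obs()['contact_force'],arm.get_obs()['clock'])
for t in ('w16','s16','c16'):
    s=load(t);P=cloud(s);H=hsv(s);h,S,V=H[...,0],H[...,1],H[...,2]
    m=(h>2)&(h<16)&(S>140)&(V>70)&(P[...,1]<-.25)&(P[...,1]>-.45)&(P[...,0]<.65)&(P[...,2]<.08)&(P[...,2]>.02)
    if m.sum()>10:
        rect(P,m,t+' roller')
        print(np.polyfit(P[m][:,0],P[m][:,2],1))
    m=((h<4)|(h>174))&(S>150)&(V>60)&(P[...,2]>.115)&(P[...,1]>.25)
    rect(P,m,t+' fork')
```

```text
[ 0.49718053 -0.34739039  0.15832075] [ 0.13994895 -0.32748888  0.70097966] 27.05
w16 roller 3887 rect c [ 542.4 -313.2] sz [207.5 106.4] ang 6.5 z [30. 43.] med [ 502.7 -348.5   39.9]
[0.03786952 0.02013816]
w16 fork few 0
s16 roller 400 rect c [ 532.5 -348.8] sz [185.   44.1] ang 5.1 z [31. 44.] med [ 493.4 -354.    38.6]
[0.00149021 0.03733538]
s16 fork few 0
c16 roller 297 rect c [ 498.2 -346.2] sz [110.2  32.3] ang 13.3 z [24. 43.] med [ 500.  -343.4   36.6]
[-0.00237458  0.03694241]
c16 fork 140 rect c [468.2 332. ] sz [53.7 24.5] ang 31.9 z [120. 128.] med [467.9 331.4 123.6]
```

View pics/w16.png

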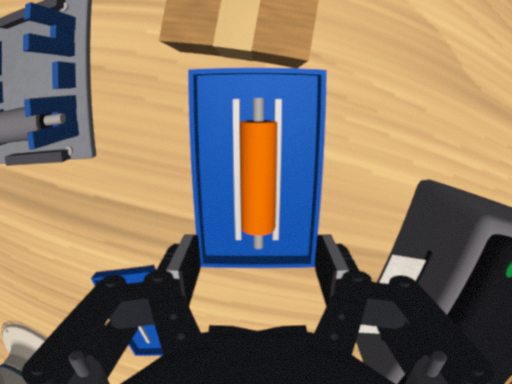

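View pics/c16.png

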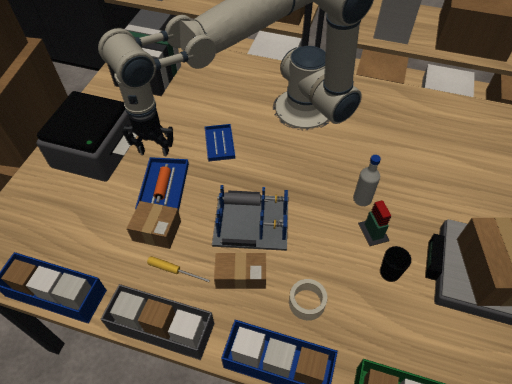

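The wrist image shows the roller centred and flat between the ribs at (258,177). In the scene image the fork is back in its stand at (382,210) and the grey roller is still in place at (240,198). I'll hand in.

```bash
python3 -c "
from rig import ticket
print(ticket.hand_in())"
```

```text
the job is handed in; nothing more can be done
None
```

The worn orange roller is out of the bed and lying level between the ribs of the large blue tray, and the fork is back in its stand. I handed in at about 27 s on the robot's clock; the hand-in gives no verdict.

**What I did:**
- I set the fork's tines astride the far bar and pushed the collar back about 16 mm, at roughly 7 N. The roller's end popped up while the fork was still bearing on the bar.
- I returned the fork, gripped the roller at its middle, and lowered it into the tray still in the gripper. It came out tilted, so I pressed it level with about 10 N before opening the fingers.

**Last checks:**
- **Roller:** about 2 mm from the tray's middle as seen by the scene camera, within about 0.2° of the ribs. The height readings show no slope along it.
- **Fork:** about 1–2 mm from where it first stood, by the scene camera. The two cameras differ by about 2° on its angle (32° and 34°).
- **Grey roller and bystanders:** the grey roller, cartons, bottle, pot, tape and screwdriver all look unmoved. I judged these by eye and did not measure them.
- **Gripper:** clear of everything and reading no load.

Two of the last automatic roller-outline fits, from the wrist and side cameras, took in other orange or brown areas, so I ignored them. I relied on the scene camera's fit and the pictures instead.

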